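# Put the insert back in the stayed transit case

### The arm

A 6-joint arm with a two-finger parallel gripper is mounted at the origin on the work surface. World frame = base frame: x ahead of the robot, y to its left, z up, the work surface at z = 0. Lengths are in m, angles in degrees, forces in N, time in s.
With the tool pointing down it reaches from about 0.35 to 0.875 m from the base axis. Payload 4.2 kg.
Tool frame: the origin (TCP) lies on the centre line of the jaws, within the pads' length; the fingertips stand 19 mm ahead of it and the grasp point (between the pads) is the TCP; z points along the fingers, y is the line along which they close (so a half turn about z gives the same grasp; the last joint's range is limited). The gripper opens to 87 mm and grips with 3 to 60 N. Pads are 19 mm wide; open, the fingers measure 117 mm over their backs; the gripper's body (75 mm by 190 mm) begins 51 mm behind the grasp point.
Start: joints at [-52.907, 22.042, 0.453, 0, -68.411, -14.817], TCP at [0.237, -0.578, 0.242] pointing down, gripper open.
Joint ranges: [-179.83, 179.83], [-69.29, 118.12], [-61.27, 80.66], [-181.25, 117.63], [-171.15, -9.14], [-177.46, 177.46]. Speed limits (degrees/s): [159.86, 159.86, 180, 180, 180, 180].

### API

Orientations are given as a 3x3 rotation matrix whose columns are the frame's x, y, z axes.
In Python, from rig import * gives the robot as it stands. Calls block until the motion is done:
- reach(position, orientation): joint-space move of the TCP to a pose.
- line_to(position, feed=0.15, frame=None): straight line of the TCP; frame=None keeps the orientation; feed is the mean speed in m/s.
- set_joints(angles): joint-space move.
- set_gripper(opening, strength=None): opening from 0.0 (shut) to 1.0 (fully open); strength is the grip in N (None keeps the last); returns when the fingers have stopped.
- wait(seconds).
- solve_ik(position, orientation): joint angles nearest the present ones, or None.
- get_state(): the state.
- read_camera(name): name is "scene" or "side" or "wrist"; returns the picture (384x512x3 uint8, red, green, blue); there is no depth.
- get_calibration(name): a dict with "fx", "fy", "cx", "cy" (pixels), "world_from_camera" (4x4, takes a point from camera to world coordinates). Camera axes: x right, y down, z forward; pixel columns grow to the right and rows downward; lengths in m; the calibration is good to about 2 mm. A picture is of the moment at which its call begins: read the wrist's pose just before it. get_calibration takes no time and is no camera call; for the wrist camera it gives the pose at the moment of the call.
A pose or a line that the arm cannot do raises Unreachable and nothing moves.
- close_job(): hands the job in; it is judged then, once.
Trained networks look in the newest picture that a camera, given by its name, has taken for a name from the list of things; names that differ only in an ending like _2 or _b are one class to them, and where a whole thing is asked for, a point or a joint stands for the part that bears it (a point fixed in the world has none). Each returns a list of dicts, best first, with "confidence" (0 to 1); they miss things now and then, are a little off and sometimes report something else, mostly with a low value. They report only what shows in the picture. A call takes as long as a camera call. They do not tell look-alikes from the thing itself.
- look_for(label, camera): "box" ([centre column, centre row, width, height] as shares, 0 to 1, of the picture: columns of its width, rows of its height, round what is visible of it).
- silhouettes(label, camera): "region" (384x512 bool, what is visible of it) and "box" ([centre column, centre row, width, height] as shares, 0 to 1, of the picture: columns of its width, rows of its height, round what is visible of it).
- spot_point(label, camera): "at" ([column, row] as shares, 0 to 1, of the picture: columns of its width, rows of its height: a listed point, or the origin of a listed thing).
The state is a dict: "clock": time; "joint_positions": joint angles; "joint_velocities": joint speeds; "effort": joint torques, N m; "tool_pos": TCP position; "orientation": TCP orientation; "force": force on the tool from outside, world axes, zero at the start; "moment": the same for the moment, N m; "opening": opening from 0.0 (shut) to 1.0 (fully open); "grasp_force": force on a finger pad.
Only numpy, scipy, OpenCV 4.12 (cv2) and the standard library are available. Lean on these libraries where they do the work, as an engineer would, in place of code of your own. Each camera call takes 0.05 s, during which the arm holds its last target. There are 200 camera calls.

### The job

The tall aluminium insert belongs in its transit case. Raise the case's lid by its bar until the folding stay at the case's end goes past straight and locks, let go so that the lid stands by itself, and gently set the insert upright in the empty bay. Then lift the stay's knee by its peg back past straight, fold it, and lower the lid shut without letting it slam; never force the lid or the stay so hard that the stay's clamped foot slips in its slot, and leave everything else in its place.

Things in the scene. Friction and masses are not known exactly. Their poses are not given: they have to be found in the camera images.
- case: Dark grey open case fixed to the bench, 220 (its x) x 190 (its y) mm, rim 90 mm high. Origin at the centre of its underside, z up. The lid's hinge runs along the rear (+y) rim, the front is at -y; the folding stay is outside the -x end, which faces the robot.
- lid (a joint): Lid angle, rad: 0 shut, grows as the front edge rises. Lid 0.7 to 1.0 kg; let go over 0.07 rad open and unlocked, it slams. The stay comes straight and stops the lid between 1.25 and 1.5 rad (differs each time); its knee then drops past straight onto a stop as the lid is let down, and the lid rests locked 0.12 to 0.17 rad lower. Let down short of that, it folds again.
- lid_hinge (a point): Centre of the lid's hinge line (mid length of the case, rim height 90 mm). The lid is 190 mm deep, 15 mm thick.
- lid_bar (a point): Middle of the round steel pull bar, 12 mm diameter, 110 mm long along the case's x, held 40 mm clear of the lid's front edge by a post at each end; 230 mm from the hinge line and 8 mm above the hinge line when shut. Free to turn between finger pads.
- stay_peg (a point): Grip point on the round steel peg at the knee of the two-link flat steel stay (links 76.5 mm each), 12 mm diameter, 69 mm long, along the case's x, sticking out away from the case; the point is 65 mm out from the case's end, 17 mm from the tip. It moves on a circle of 76.5 mm radius about stay_pivot: up and to the rear when locked, to the front when shut.
- stay_pivot (a point): Lower pivot of the stay (6 mm out from the case's end, 53 to 67 mm above the bench, 100 mm in front of the hinge line). It sits on a small steel foot clamped in an upright slot; its height there differs from start to start. More than 60 N along the slot (about 20 N at the lid's bar beyond the stop, or 60 N up or down on the peg) makes it slip, which must not happen.
- insert: Loose plain aluminium cylinder standing on the bench, 24 mm diameter, 60 mm high, about 0.09 kg. Origin at the centre of its underside, z along its axis.
- bay_pad: Thin round pad on the floor of the empty bay. Origin at the bay's centre, on its floor, 5 mm above the bench. The bay is 33 mm square and 28 mm deep, in a black block inside the case; three bays lie in a row along the case's x at 55 mm pitch, 50 mm in front of the case's centre; any of them may be the empty one.
- plug_a: Bystander: short aluminium sleeve, 24 mm diameter, 34 mm high, standing in one of the three bays. Origin at the centre of its underside.
- plug_b: Bystander: short brass sleeve, 24 mm diameter, 34 mm high, standing in another of the three bays. Origin at the centre of its underside.
- head: Bystander: loose round aluminium probe connection head with a side spout, 64 mm diameter, 66 mm high, on the bench. Origin under its centre.
- head_cap: Bystander: the connection head's flat round aluminium cap, 68 mm diameter, 15 mm high, lying on the bench. Origin under its centre.
- handheld: Bystander: dark handheld meter lying on the bench, 190 x 100 x 45 mm. Origin under its centre.
- cleaner: Bystander: spray can standing on the bench, 48 mm diameter, 130 mm high. Origin under its centre.
Not all that is in view belongs to the job. Leave any brown look-alike of the insert alone.

How it is judged:
By the outcome, as a careful person would: the job done as asked, in the order asked, and still so for the second after the job is handed in, with the robot touching nothing.
It also fails if it takes over 72 s, if anything falls off the work surface, if the arm or the gripper's body presses on something with over 40 N, if the wrist force passes 120 N, or if a joint passes its speed limit or range.

## Working session

There is one attempt and no reset: what is moved stays moved. The work goes in short steps, each a Python script; the robot and the scene stay as the last script left them, time stands still between calls to the robot, and variables do not carry over. Pictures are saved under pics/ and viewed, at most 10 in all, crops included, and the job is handed in when it is done.

```bash
mkdir -p pics; ls
python3 - <<'E'
from rig import *
import cv2,numpy as np
for c in("scene","side"):
    im=read_camera(c); cv2.imwrite(f"pics/{c}0.png",im[:,:,::-1])
    k=get_calibration(c); print(c,k["fx"],k["fy"],k["cx"],k["cy"],np.round(k["world_from_camera"],3).tolist())
    for l in("lid_hinge","lid_bar","stay_peg","stay_pivot","insert","case","bay_pad","head","head_cap","handheld","cleaner"):
        r=spot_point(l,c)
        print(l,[(round(d["confidence"],2),round(d["at"][0]*512,1),round(d["at"][1]*384,1)) for d in r[:3]])
print(get_state())
a=cv2.imread("pics/scene0.png");b=cv2.imread("pics/side0.png")
cv2.imwrite("pics/scene0b.png",cv2.resize(a,(800,600),interpolation=cv2.INTER_CUBIC));cv2.imwrite("pics/side0b.png",cv2.resize(b,(800,600),interpolation=cv2.INTER_CUBIC))
E
```

```text
pics
scene 451.091028087849 451.091028087849 254.8461470048087 194.93237455464765 [[0.723, 0.473, -0.504, 1.355], [0.691, -0.483, 0.538, -0.803], [0.011, -0.737, -0.676, 1.088], [0.0, 0.0, 0.0, 1.0]]
lid_hinge [(0.73, 286.9, 179.1)]
lid_bar [(0.9, 238.7, 215.1)]
stay_peg [(0.42, 239.1, 185.9), (0.26, 156.5, 250.1)]
stay_pivot [(0.54, 238.9, 186.2)]
insert [(0.67, 136.7, 257.6), (0.66, 164.3, 234.8), (0.6, 154.0, 247.9)]
case [(0.67, 266.5, 214.8)]
bay_pad []
head [(0.87, 217.0, 287.1)]
head_cap [(0.7, 164.5, 301.1)]
handheld [(0.85, 304.2, 149.7)]
cleaner [(0.96, 273.1, 262.9)]
side 403.4410787101639 403.4410787101639 255.15699152569854 190.08040244567692 [[-0.712, -0.43, 0.555, 0.04], [-0.702, 0.419, -0.575, 0.601], [0.015, -0.799, -0.601, 0.713], [0.0, 0.0, 0.0, 1.0]]
lid_hinge [(0.8, 219.3, 204.7)]
lid_bar [(0.74, 296.3, 155.8), (0.56, 280.4, 165.5)]
stay_peg [(0.59, 319.2, 203.8)]
stay_pivot []
insert [(0.61, 361.5, 197.7), (0.55, 378.3, 180.1), (0.52, 361.2, 184.3)]
case [(0.57, 247.1, 210.9)]
bay_pad []
head [(0.88, 294.8, 156.6)]
head_cap [(0.45, 333.5, 150.2)]
handheld [(0.73
[... 163 characters left out ...]
   -6.84117480e+01, -1.48175485e+01]), 'joint_velocities': array([ 0.01053752, -0.04819772,  0.00874779, -0.01017703, -0.05025235,
       -0.03869641]), 'effort': array([-1.90203923e-04, -3.90474916e+01,  1.87621737e+01,  4.22446623e+00,
        1.54405972e-02, -2.77587566e-05]), 'tool_pos': array([ 0.2369441 , -0.57833597,  0.24156964]), 'orientation': array([[-9.25374881e-01, -3.79053201e-01,  2.68631929e-05],
       [-3.79053202e-01,  9.25374881e-01, -2.29406809e-05],
       [-1.61627854e-05, -3.14113091e-05, -9.99999999e-01]]), 'force': array([ 0.4226056 ,  0.93799525, -0.13287505]), 'moment': array([0.02896523, 0.01273371, 0.04269078]), 'grasp_force': 0.0, 'opening': 1.0000642109934779}
```

View pics/scene0b.png

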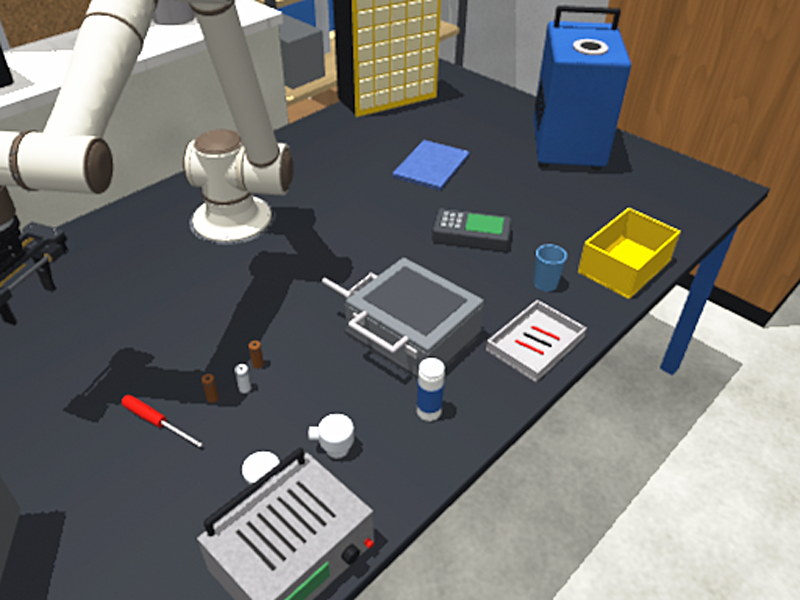

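View pics/side0b.png

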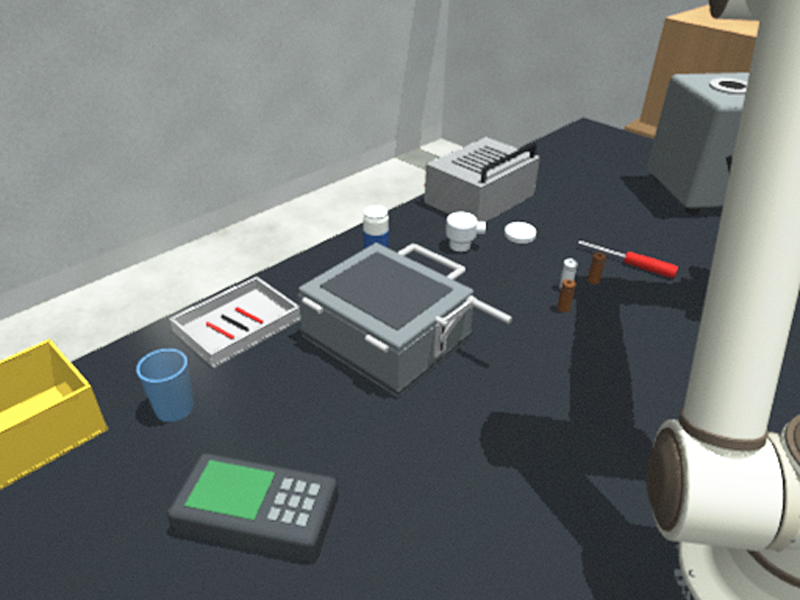

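The scene picture shows the case in the middle, with its bar at about (376,340)/800 and its peg at about (335,288)/800. The head, cap and cleaner are at the front (-y) side.

Things that could be taken for the insert (scene, 512 px): silver cylinder (155,242), brown (134,248), brown (164,227). In the side picture: silver (364,174), brown (362,190), brown (381,172). I choose the silver one, since the insert is aluminium, and will check it in a crop.

```bash
cat > h.py <<'E'
from rig import *
import numpy as np, cv2
from scipy.optimize import least_squares
def proj(k,P):
    T=np.linalg.inv(np.array(k["world_from_camera"])); p=T[:3,:3]@np.asarray(P)+T[:3,3]
    return np.array([k["fx"]*p[0]/p[2]+k["cx"],k["fy"]*p[1]/p[2]+k["cy"]])
def tri(obs):  # [(calib,px)]
    f=lambda P:np.concatenate([proj(k,P)-u for k,u in obs])
    r=least_squares(f,[.5,-.2,.05],loss='soft_l1'); return r.x,np.abs(r.fun).max()
def onplane(k,u,z):
    M=np.array(k["world_from_camera"]);d=M[:3,:3]@[(u[0]-k["cx"])/k["fx"],(u[1]-k["cy"])/k["fy"],1];o=M[:3,3]
    return o+d*(z-o[2])/d[2]
def spots(l,c): return [(round(d["confidence"],2),np.round(np.array(d["at"])*[512,384],1)) for d in spot_point(l,c)]
def case_fit(obs,x0=(.55,-.2,0)): # obs: (calib,px,local point)
    def w(p,L):
        c,s=np.cos(p[2]),np.sin(p[2]); return np.array([p[0]+c*L[0]-s*L[1],p[1]+s*L[0]+c*L[1],L[2]])
    f=lambda p:np.concatenate([proj(k,w(p,L))-u for k,u,L in obs])
    r=least_squares(f,x0,loss='soft_l1',f_scale=2); return r.x,r.fun.reshape(-1,2)
E
python3 - <<'E'
from h import *
A,B,W=[get_calibration(c) for c in("scene","side","wrist")]
H=(0,.095,.09);Ba=(0,-.135,.098);O=(0,0,0)
obs=[(A,[286.9,179.1],H),(A,[238.7,215.1],Ba),(A,[266.5,214.8],O),(B,[219.3,204.7],H),(B,[280.4,165.5],Ba),(B,[247.1,210.9],O)]
p,r=case_fit(obs);print("case",p,np.degrees(p[2]));print(np.round(r,1).tolist())
for n,a,b in[("peg",[213,182],[319.2,203.8]),("insert",[154,247.9],[361.2,184.3]),("bar",[238.7,215.1],[280.4,165.5])]:
    print(n,tri([(A,a),(B,b)]))
for n,a in[("head",[217,287]),("cap",[164.5,301]),("hh",[304.2,149.7]),("cleaner",[273.1,262.9]),("brown1",[134,256]),("brown2",[164.3,234.8]),("ins",[154,247.9])]: print(n,np.round(onplane(A,a,0),3))
s=get_state();R=s["orientation"];M=np.array(W["world_from_camera"])
print("cam in tool",R.T@(M[:3,3]-s["tool_pos"]),np.round(R.T@M[:3,:3],3).tolist(),W["fx"])
im=cv2.imread("pics/scene0.png");cv2.imwrite("pics/ins.png",cv2.resize(im[205:285,110:215],None,fx=6,fy=6,interpolation=cv2.INTER_CUBIC))
E
```

```text
case [0.63897232 0.01566366 0.02534755] 1.4523077118896583
[[-2.2, 2.5], [-1.1, 0.1], [-1.0, 0.1], [-0.8, -0.1], [-0.8, -0.6], [-1.5, 3.7]]
peg (array([ 0.46460106, -0.06468091,  0.09282566]), np.float64(1.0352234390600188))
insert (array([ 0.49244147, -0.33524279,  0.00076042]), np.float64(1.7644519202925721))
bar (array([ 0.64146355, -0.11810321,  0.09704165]), np.float64(1.073540242417721))
head [ 0.739 -0.301  0.   ]
cap [ 0.668 -0.437  0.   ]
hh [0.499 0.396 0.   ]
cleaner [ 0.797 -0.121  0.   ]
brown1 [ 0.469 -0.401  0.   ]
brown2 [ 0.466 -0.281  0.   ]
ins [ 0.487 -0.338  0.   ]
cam in tool [ 0.06702656  0.00107848 -0.14227796] [[-0.001, -0.968, -0.249], [1.0, -0.001, -0.0], [0.0, -0.249, 0.968]] 336.0401060274486
```

View pics/ins.png

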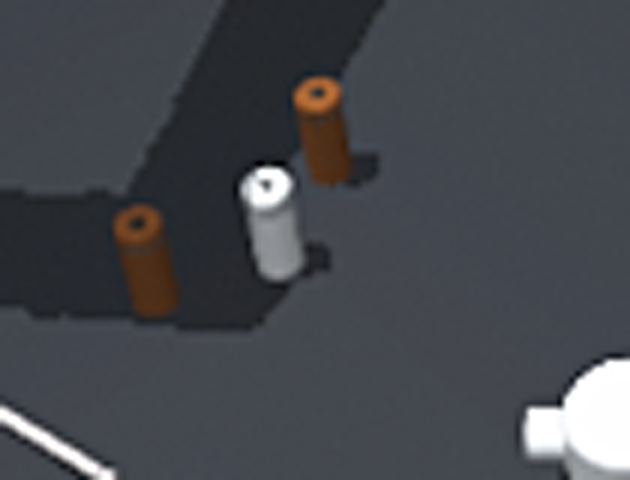

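The crop shows a silver cylinder at about (270,225) with one brown look-alike on each side, at (147,260) and (325,130). The silver one is the insert. Next I move for a close look at the bar and peg.

```bash
cat >> h.py <<'E'
def Rdown(yaw,sg=1):
    y=sg*np.array([-np.sin(yaw),np.cos(yaw),0]);z=np.array([0,0,-1.]);return np.column_stack([np.cross(y,z),y,z])
E
python3 - <<'E'
from h import *
R=Rdown(.025)
reach([.60,-.06,.27],R)
W=get_calibration("wrist");im=read_camera("wrist");cv2.imwrite("pics/w1.png",im[:,:,::-1])
print(get_state()["clock"],get_state()["force"])
for l in("lid_hinge","lid_bar","stay_peg","stay_pivot","case"): print(l,spots(l,"wrist"))
cv2.imwrite("pics/w1b.png",cv2.resize(im[:,:,::-1],(800,600),interpolation=cv2.INTER_CUBIC))
c,s=np.cos(.0253),np.sin(.0253)
for n,L in dict(hinge=(0,.095,.09),bar=(0,-.135,.098),O=(0,0,0),piv=(-.116,-.005,.06)).items(): print(n,proj(W,[.639+c*L[0]-s*L[1],.0157+s*L[0]+c*L[1],L[2]]))
for n,l in (("bar","lid_bar"),("peg","stay_peg")):
    for d in silhouettes(l,"wrist")[:2]:
        print(n,d["confidence"],np.array(d["box"])*[512,384,512,384])
E
```

```text
3.5083 [ 0.3456956  -1.0568875   0.16179666]
lid_hinge [(0.62, array([421. , 204.6]))]
lid_bar [(0.78, array([196. , 212.8]))]
stay_peg [(0.7, array([246.1,  21.2]))]
stay_pivot [(0.96, array([320.2,  87.4]))]
case [(0.6, array([313. , 188.1])), (0.15, array([319.2,  86.2]))]
hinge [421.76299372 212.8980824 ]
bar [192.40872642 215.90636271]
O [312.52739924 190.40052958]
piv [322.38331556  94.37410962]
bar 0.93 [312.576  189.0432 257.3824 234.7008]
bar 0.69 [311.6032 153.1008 257.5872 306.2016]
peg 0.89 [287.6928  48.4608  94.8224  94.5024]
```

View pics/w1b.png

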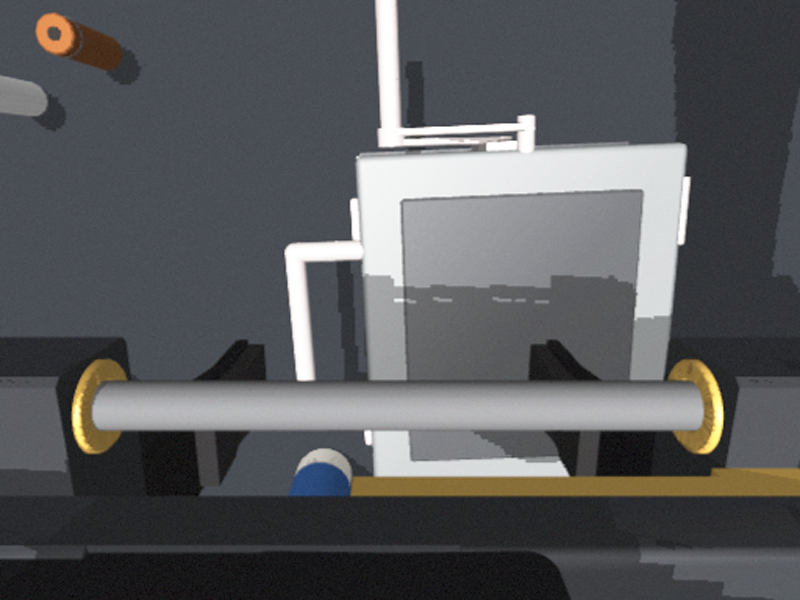

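Wrist view: bar axis at about (301,315), lid near corners at (357,157) and (686,145), peg at column 388 over rows 0–140, and pivot at about (500,137), all /800. Now I refine the fit using these points and the bar's edges.

Run:
```python
from h import *
A,B,W=[get_calibration(c) for c in("scene","side","wrist")]
im=cv2.imread("pics/w1.png").astype(int).sum(2)
for r in(180,200,215,225): 
    print("bar row",r,im[r,180:206].tolist())
for r in(20,50,70): print("peg row",r,im[r,235:262].tolist())
H=(0,.095,.09);Ba=(0,-.135,.098);O=(0,0,0)
sc=1/1.5625
obs=[(A,[286.9,179.1],H),(A,[238.7,215.1],Ba),(B,[219.3,204.7],H),(B,[280.4,165.5],Ba)]
wo=[(W,np.array([357,157])*sc,(-.11,-.095,.105)),(W,np.array([686,145])*sc,(-.11,.095,.105))]
for o in(wo,obs+wo*2):
    p,r=case_fit(o);print("case",p,np.degrees(p[2]));print(np.round(r,1).tolist())
    c,s=np.cos(p[2]),np.sin(p[2])
    for x in(-.05,-.03,-.01): 
        L=(x,-.135,.098);print(x,proj(W,[p[0]+c*L[0]-s*L[1],p[1]+s*L[0]+c*L[1],L[2]]))
```

```text
bar row 180 [243, 235, 235, 249, 650, 747, 760, 763, 765, 765, 763, 756, 746, 724, 675, 570, 385, 245, 235, 240, 236, 242, 240, 234, 223, 236]
bar row 200 [235, 228, 248, 239, 231, 293, 660, 749, 760, 763, 765, 764, 761, 753, 743, 716, 657, 521, 344, 239, 240, 230, 228, 246, 242, 232]
bar row 215 [240, 241, 243, 239, 239, 235, 242, 646, 743, 758, 763, 764, 763, 763, 756, 748, 728, 675, 558, 381, 246, 226, 230, 231, 239, 240]
bar row 225 [234, 242, 229, 231, 233, 234, 234, 233, 662, 746, 759, 763, 764, 763, 762, 756, 746, 724, 670, 547, 364, 243, 239, 239, 236, 239]
peg row 20 [230, 243, 238, 241, 235, 273, 578, 696, 731, 755, 763, 765, 765, 765, 763, 760, 748, 711, 660, 451, 251, 237, 246, 240, 244, 238, 236]
peg row 50 [239, 245, 236, 238, 239, 234, 239, 521, 693, 735, 755, 762, 765, 765, 765, 764, 760, 746, 665, 587, 439, 261, 244, 229, 218, 220, 184]
peg row 70 [241, 243, 238, 239, 235, 235, 238, 246, 577, 713, 745, 758, 763, 765, 765, 765, 763, 757, 735, 681, 590, 384, 233, 239, 237, 198, 160]
case [0.63605121 0.01573305 0.0580354 ] 3.325183256472484
[[-2.6, 0.1], [2.6, 0.2]]
-0.05 [187.9001471  167.32196505]
-0.03 [189.6203879  187.70835715]
-0.01 [191.2885267  207.47729401]
case [0.63610483 0.01609165 0.05719804] 3.277206243884322
[[-3.5, 1.6], [-0.7, 0.2], [0.7, 1.1], [-1.3, -0.7], [-2.1, 0.1], [3.0, 0.3], [-2.1, 0.1], [3.0, 0.3]]
-0.05 [188.31342166 167.26790857]
-0.03 [190.01006034 187.65651796]
-0.01 [191.65530842 207.42756341]
```

```bash
cat >> h.py <<'E'
YAW=.0565;CX,CY=.6361,.0165
def c2w(L):
    c,s=np.cos(YAW),np.sin(YAW);return np.array([CX+c*L[0]-s*L[1],CY+s*L[0]+c*L[1],L[2]])
def w2cv(v):
    c,s=np.cos(YAW),np.sin(YAW);return np.array([c*v[0]+s*v[1],-s*v[0]+c*v[1],v[2]])
def w2c(P): return w2cv(np.asarray(P)-[CX,CY,0])
def barL(th,dr=0):
    e=np.array([0,-np.cos(th),np.sin(th)]);n=np.array([0,np.sin(th),np.cos(th)])
    return np.array([0,.095,.09])+(.230+dr)*e+.008*n,e,n
E
python3 - <<'E'
from h import *
R=Rdown(YAW)
b=c2w(barL(0)[0]);print(b)
set_gripper(.5,25)
reach(b+[0,0,.07],R)
line_to(b,feed=.1)
f0=get_state()["force"];print("f0",f0)
set_gripper(0,25)
s=get_state();print(s["clock"],s["opening"],s["grasp_force"],w2cv(s["force"]-f0),w2c(s["tool_pos"]))
np.save("f0.npy",f0)
for th in(.03,.08,.16,.24,.32):
    P,e,n=barL(th);line_to(c2w(P),feed=.08)
    s=get_state();f=w2cv(s["force"]-f0);print(th,np.round(f,1),"tan",round(f@n,1),"rad",round(f@e,1),np.round(1e3*(w2c(s["tool_pos"])-P),1),s["opening"],s["clock"])
E
```

```text
[ 0.64372344 -0.11828458  0.098     ]
f0 [ 0.1859488  -0.26411693 -0.59944894]
6.925 0.1286484866993274 25.003444220346864 [-1.210309   -6.10102609  0.81910254] [ 4.95473751e-05 -1.36261061e-01  9.81722954e-02]
0.03 [ 1.3 -6.2 -2.5] tan -2.7 rad 6.1 [-0.  -1.3 -0.2] 0.12205045916994015 7.175
0.08 [ 2.  -6.3 -2.4] tan -2.9 rad 6.0 [ 0.  -1.3 -0.1] 0.12613835448587662 7.4667
0.16 [ 0.6 -6.3 -1.7] tan -2.7 rad 6.0 [ 0.  -1.4 -0. ] 0.1288480027506257 7.85
0.24 [ 0.6 -7.6 -1.8] tan -3.6 rad 6.9 [-0.  -1.6  0.2] 0.1262971252247364 8.2333
0.32 [ 0.  -7.8 -0.5] tan -2.9 rad 7.3 [-0.  -1.7  0.4] 0.12490739675804764 8.6167
```

```bash
sed -i 's/CX,CY=.6361,.0165/CX,CY=.6361,.0151/' h.py
python3 - <<'E'
from h import *
f0=np.load("f0.npy")
def step(th,feed):
    P,e,n=barL(th);line_to(c2w(P),feed=feed)
    s=get_state();f=w2cv(s["force"]-f0)
    q=w2c(s["tool_pos"])-[0,.095,.09]; ta=np.arctan2(q[2],-q[1])-np.arctan2(.008,.23)
    return f,f@n,f@e,ta,s
for th in(.42,.54,.66,.78,.90,1.02,1.12,1.18):
    f,t,r,ta,s=step(th,.1);print(th,round(ta,3),np.round(f,1),"tan",round(t,1),"rad",round(r,1),round(s["clock"],2))
    if t<-7: print("HIGH");break
base=t
while th<1.52 and t>base-5:
    th+=.012;f,t,r,ta,s=step(th,.03);print(round(th,3),round(ta,3),np.round(f,1),"tan",round(t,1),"rad",round(r,1),round(s["clock"],2))
E
```

```text
0.42 0.419 [ 0.4 -6.  -0.7] tan -3.1 rad 5.2 8.99
0.54 0.538 [-0.8 -8.5  1.9] tan -2.7 rad 8.3 9.42
0.66 0.658 [-1.8 -8.5  4.1] tan -2.0 rad 9.3 9.84
0.78 0.778 [-2.4 -8.3  6.1] tan -1.5 rad 10.1 10.27
0.9 0.898 [-3.7 -9.6  8.8] tan -2.1 rad 12.8 10.69
1.02 1.019 [-3.9 -7.8  9.7] tan -1.5 rad 12.4 11.12
1.12 1.12 [-4.9 -6.3  9.9] tan -1.4 rad 11.6 11.5
1.18 1.18 [-5.  -4.4  9.6] tan -0.4 rad 10.5 11.79
1.192 1.191 [-3.8 -4.7 10.5] tan -0.5 rad 11.5 12.04
1.204 1.202 [-3.8 -5.6 10.8] tan -1.3 rad 12.1 12.29
1.216 1.214 [-4.7 -4.7 10.2] tan -0.8 rad 11.2 12.54
1.228 1.227 [-6.1 -4.5  9.7] tan -1.0 rad 10.6 12.79
1.24 1.239 [-4.6 -4.4  9.4] tan -1.1 rad 10.4 13.04
1.252 1.251 [-5.9 -3.7  9.8] tan -0.5 rad 10.5 13.29
1.264 1.263 [-5.7 -2.6  9.4] tan 0.3 rad 9.7 13.54
1.276 1.275 [-5.3 -3.4 10.1] tan -0.3 rad 10.7 13.79
1.288 1.287 [-6.2 -2.9  9.6] tan -0.1 rad 10.0 14.04
1.3 1.3 [-4.9 -2.1  9.4] tan 0.5 rad 9.6 14.29
1.312 1.312 [-5.4 -2.6 10.4] tan 0.1 rad 10.7 14.54
1.324 1.324 [-5.3 -3.1  9.4] tan -0.8 rad 9.9 14.79
1.336 1.336 [-5.9 -1.6 10.3] tan 0.9 rad 10.4 15.04
1.348 1.348 [-5.4 -2.3 10.8] tan 0.2 rad 11.0 15.29
1.36 1.36 [-6.  -2.1  9.4] tan -0.1 rad 9.7 15.54
1.372 1.373 [-4.9 -2.1  9.6] tan -0.2 rad 9.9 15.79
1.384 1.385 [-5.3 -1.3 10. ] tan 0.5 rad 10.0 16.04
1.396 1.397 [-5.1 -0.9  9.5] tan 0.8 rad 9.5 16.29
1.408 1.411 [-5.4  0.5  9.3] tan 2.0 rad 9.1 16.54
1.42 1.417 [-4.9 -3.7  8.7] tan -2.4 rad 9.2 16.79
1.432 1.423 [-4.7 -7.3  7. ] tan -6.3 rad 7.9 17.04
```

Run:
```python
from h import *
f0=np.load("f0.npy")
def step(th,feed):
    P,e,n=barL(th,.0018);line_to(c2w(P),feed=feed)
    s=get_state();f=w2cv(s["force"]-f0)
    q=w2c(s["tool_pos"])-[0,.095,.09]; ta=np.arctan2(q[2],-q[1])-np.arctan2(.008,.23)
    print(round(th,3),round(ta,3),np.round(f,1),"tan",round(f@n,1),"rad",round(f@e,1),round(s["clock"],2))
    return f@n
ts=[]
for th in(1.41,1.385,1.36,1.335,1.315,1.30): ts.append(step(th,.05))
b=np.mean(ts[1:4])
while th>1.225:
    th-=.012;t=step(th,.04)
    if t>b+3.5: break
```

```text
1.41 1.408 [-5.6 -2.4  4.5] tan -1.6 rad 4.9 17.3
1.385 1.385 [-4.  -1.1  5.4] tan -0.1 rad 5.5 17.57
1.36 1.361 [-4.8 -1.8  6.1] tan -0.5 rad 6.3 17.83
1.335 1.336 [-5.5 -1.6  5.1] tan -0.3 rad 5.4 18.1
1.315 1.316 [-4.6 -0.6  4.8] tan 0.6 rad 4.8 18.35
1.3 1.301 [-4.7 -1.4  4.6] tan -0.1 rad 4.8 18.6
1.288 1.289 [-5.  -1.1  3.9] tan 0.1 rad 4.0 18.85
1.276 1.277 [-5.  -0.9  4.2] tan 0.4 rad 4.3 19.1
1.264 1.27 [-5.7  1.6  5.6] tan 3.3 rad 4.9 19.35
```

```bash
cat >> h.py <<'E'
def Rt(a,yaw=None,sg=-1): # closing along case x, tool leaning to -y by a rad
    yaw=YAW if yaw is None else yaw
    c,s=np.cos(yaw),np.sin(yaw);Z=np.array([[c,-s,0],[s,c,0],[0,0,1]])
    y=np.array([sg,0,0.]);z=np.array([0,np.sin(a),-np.cos(a)]);return Z@np.column_stack([np.cross(y,z),y,z])
E
python3 - <<'E'
from h import *
set_gripper(.55)
s=get_state();print(s["clock"],s["tool_pos"])
line_to(s["tool_pos"]+[0,-.0,.06],feed=.15)
# check that lid stayed: picture
im=read_camera("side");cv2.imwrite("pics/s2.png",cv2.resize(im[80:260,180:380,::-1],(800,720))[:600])
print("peg",spots("stay_peg","side"),"bar",spots("lid_bar","side"))
for P,R in((c2w([0,-.12,.24]),Rt(.35)),(c2w([0,-.12,.24]),Rt(.35,sg=1)),([.49,-.336,.055],Rt(0)),([.49,-.336,.055],Rt(.35)),(c2w([-.055,-.05,.058]),Rt(.35)),(c2w([.055,-.05,.058]),Rt(.35))):
    q=solve_ik(P,R);print(None if q is None else np.round(q,0))
E
```

```text
20.2417 [0.63427489 0.04766315 0.31339139]
peg [(0.87, array([287.6, 223.6]))] bar [(0.67, array([235.6, 116.5]))]
[ -5.  28.  15. -20. -80.  12.]
[  -5.   28.   15.  -20.  -80. -168.]
[-19.  30. -17.   0. -43.  22.]
[-28.  36.  -0. -19. -65.  41.]
[  1.  32.  -6. -25. -55.  17.]
[  1.  40.  10. -23. -62.  13.]
```

View pics/s2.png

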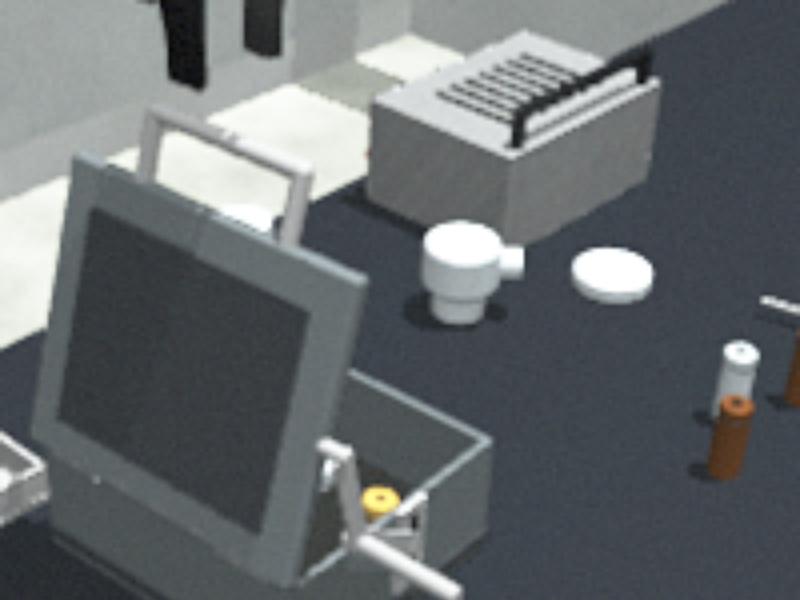

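The lid stands locked (bar at about (225,140), knee at about (360,540) in the crop), and a brass sleeve shows in a bay. Next: look into the bays.

Run:
```python
from h import *
reach(c2w([0,-.14,.34]),Rt(.2))
reach(c2w([0,-.13,.24]),Rt(.35))
W=get_calibration("wrist");im=read_camera("wrist");cv2.imwrite("pics/w2b.png",cv2.resize(im[:,:,::-1],(800,600)))
print(get_state()["clock"])
for l in("bay_pad","plug_a","plug_b"):
    for c,u in spots(l,"wrist"): print(l,c,u,np.round(w2c(onplane(W,u,.005)),4))
for x in(-.055,0,.055): print(x,proj(W,c2w([x,-.05,.033])))
```

```text
23.175
plug_a 0.63 [305.2 157.6] [-0.059  -0.0498  0.005 ]
plug_b 0.63 [305.2 157.6] [-0.059  -0.0498  0.005 ]
-0.055 [304.7321711  169.75284446]
0 [254.91474949 169.74221747]
0.055 [205.11231314 169.73159367]
```

View pics/w2b.png

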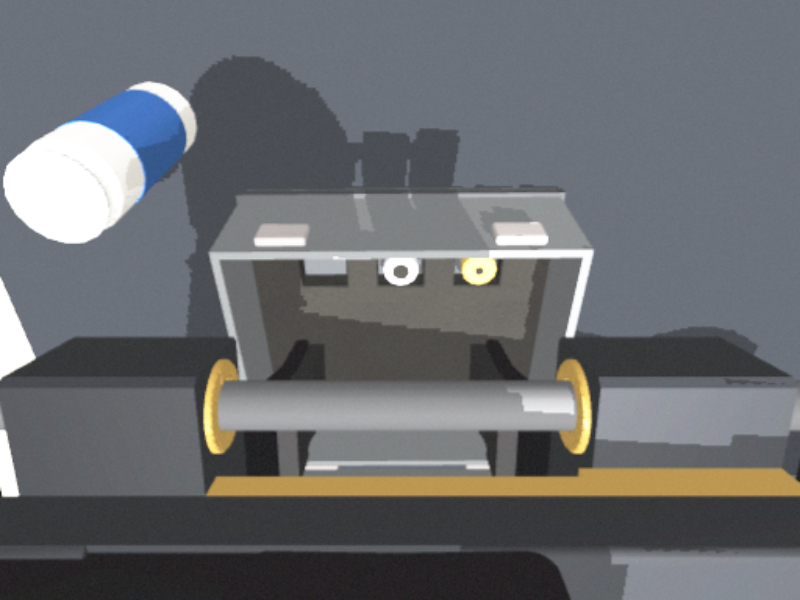

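The bays sit at about columns 325, 400 and 476 (row 270, /800). The left one, at case +x, is empty. The aluminium sleeve is in the middle and the brass one at -x. The cleaner stands near that corner, so I'll keep the tilt small. Next: fetch the insert.

Run:
```python
from h import *
W=get_calibration("wrist");print("rear edge pred",proj(W,c2w([.055,-.0335,.033])), "meas",325.5*.64,284*.64)
R=Rt(.15); g=np.array([.4905,-.3365,0])
set_gripper(.6,12)
reach(g+[0,0,.20],R)
W=get_calibration("wrist");read_camera("wrist")
E=[]
for c,u in spots("insert","wrist"): print(c,u,np.round(onplane(W,u,0),4)); E.append(onplane(W,u,0))
for d in silhouettes("insert","wrist"):
    r=d["region"]; v,h=np.nonzero(r); print("sil",round(d["confidence"],2),len(v),h.mean(),v.mean(),np.round(onplane(W,[h.mean(),v.mean()],.032),4))
print(get_state()["clock"])
```

```text
rear edge pred [208.12511756 180.15184518] meas 208.32 181.76
0.93 [276.8 196.8] [ 0.464  -0.2748  0.    ]
0.63 [284.5  84.2] [ 0.4664 -0.3916  0.    ]
0.58 [ 15.  158.8] [ 0.7373 -0.3022 -0.    ]
0.56 [250.3 143.8] [ 0.4957 -0.332   0.    ]
sil 0.83 916 284.4028384279476 86.64192139737992 [ 0.4692 -0.3927  0.032 ]
sil 0.73 968 249.97004132231405 153.10847107438016 [ 0.4956 -0.3319  0.032 ]
sil 0.56 1010 280.55346534653467 211.46336633663367 [ 0.4621 -0.2734  0.032 ]
24.9333
```

Run:
```python
from h import *
R=Rt(.15); g=np.array([.4956,-.332,0])
line_to(g+[0,0,.12],feed=.2);line_to(g+[0,0,.053],feed=.1)
f1=get_state()["force"]
set_gripper(0,12)
s=get_state();print(s["clock"],s["opening"],s["grasp_force"],s["force"]-f1)
line_to(g+[0,0,.25],feed=.25)
t=c2w([.0545,-.0495,0]);
print(get_state()["force"]-f1, get_state()["opening"])
reach(t+[0,0,.25],R)
im=read_camera("wrist");cv2.imwrite("pics/w3b.png",cv2.resize(im[:,:,::-1],(800,600)))
print(get_state()["clock"])
```

```text
26.925 0.26047633779812673 11.929696122533642 [-0.73343761  0.3342926   0.70880353]
[-0.68557025  1.58000496 -1.78830712] 0.2604460881627409
29.2667
```

View pics/w3b.png

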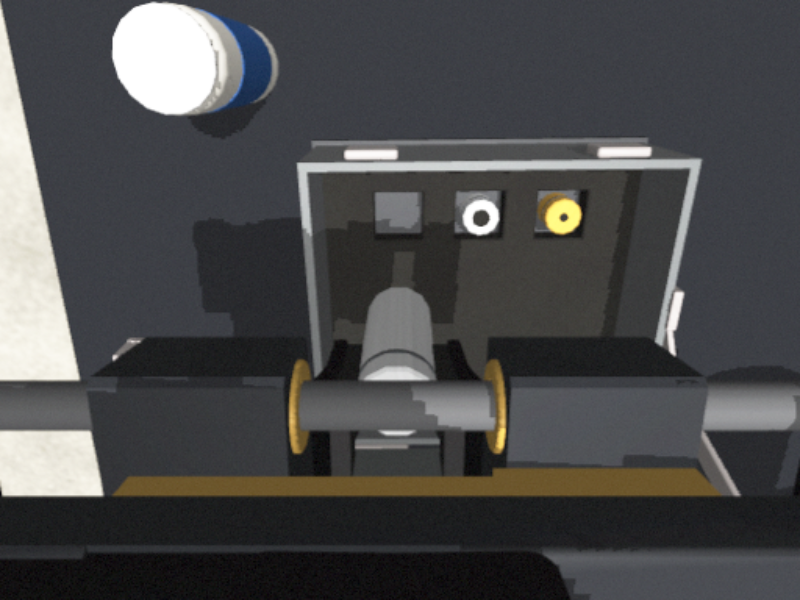

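The bay opening is at about (398,213)/800 and the held insert lines up with its column. Check the bay's position, then lower gently.

Run:
```python
from h import *
W=get_calibration("wrist");b=w2c(onplane(W,np.array([398.5,214.5])*.64,.033));print("bay",b)
y=np.clip((b[1]-.0495)/2,-.0515,-.0475); x=np.clip((b[0]+.0545)/2,.0525,.0565)
t=c2w([x,y,0]);print(x,y)
line_to(t+[0,0,.25],feed=.1)
line_to(t+[0,0,.100],feed=.2)
f0=get_state()["force"];z=.100
line_to(t+[0,0,.078],feed=.06);z=.078;f=get_state()["force"]-f0;print(f)
while z>.053 and f[2]<2.0 and np.abs(f).max()<5:
    z-=.0025 if z>.064 else .001; line_to(t+[0,0,z],feed=.03);f=get_state()["force"]-f0
print(z,f,get_state()["clock"],get_state()["tool_pos"]-t)
```

```text
bay [ 0.05337039 -0.04969357  0.033     ]
0.05393519619891658 -0.049596784463270316
[-1.30557146 -0.66927257 -1.33340381]
0.05699999999999998 [-2.28843328 -0.62922566  5.66647901] 33.9333 [ 2.72661176e-04 -5.56011118e-05  5.81144321e-02]
```

Run:
```python
from h import *
set_gripper(.42)
p=get_state()["tool_pos"]
line_to(p+[0,0,.06],feed=.1);line_to(p+[0,0,.20],feed=.25)
im=read_camera("scene");A=get_calibration("scene");ps=spots("stay_peg","scene");print("peg scene",ps)
reach(c2w([-.05,-.16,.30]),Rt(.15))
reach(c2w([-.18,-.03,.30]),Rdown(YAW))
W=get_calibration("wrist");im=read_camera("wrist");cv2.imwrite("pics/w4b.png",cv2.resize(im[:,:,::-1],(800,600)))
B=get_calibration("side")
for l in("stay_peg","stay_pivot","insert"): print(l,spots(l,"wrist"))
u=spots("stay_peg","wrist")
if u:
    P,e=tri([(W,u[0][1]),(B,np.array([287.6,223.6]))]);print("tri peg",w2c(P),e)
for zp in(.053,.06,.067):
  for a in(60,70,80): 
    q=c2w([-.175,-.005+.0765*np.cos(np.radians(a)),zp+.0765*np.sin(np.radians(a))]);print(zp,a,np.round(proj(W,q)),np.round(proj(B,q)))
print(get_state()["clock"])
```

```text
peg scene [(0.54, array([238.3, 162.3]))]
stay_peg [(0.8, array([338.3, 174.1]))]
stay_pivot [(0.61, array([273.1, 212.9]))]
insert [(0.77, array([ 60.8, 148.5]))]
tri peg [-0.17691903  0.056289    0.11133369] 0.39910986536824566
0.053 60 [317. 178.] [294. 216.]
0.053 70 [305. 179.] [297. 211.]
0.053 80 [292. 180.] [301. 207.]
0.06 60 [318. 179.] [294. 213.]
0.06 70 [306. 181.] [297. 209.]
0.06 80 [293. 182.] [301. 205.]
0.067 60 [319. 181.] [294. 211.]
0.067 70 [308. 182.] [298. 207.]
0.067 80 [294. 183.] [301. 203.]
38.7167
```

View pics/w4b.png

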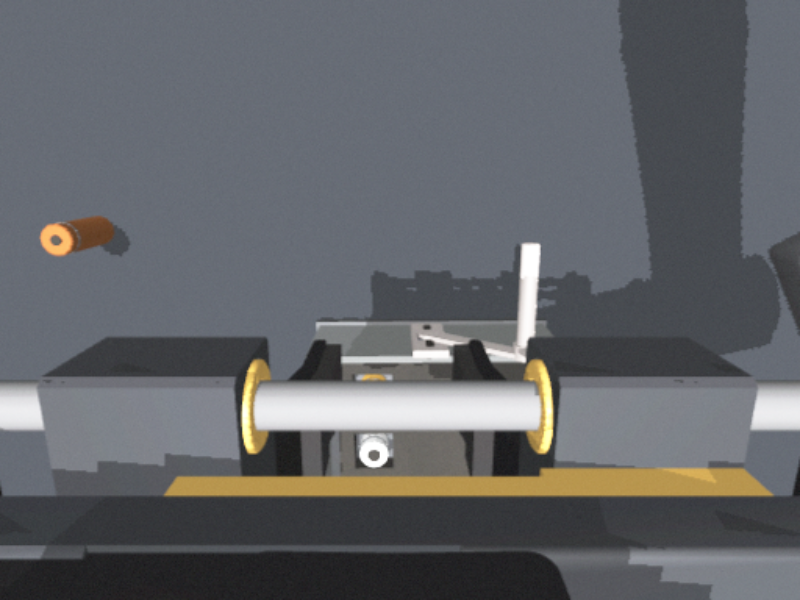

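The peg shows at about (530,265)/800, and triangulation puts it 61 mm behind the pivot and about 46 mm above it. That matches the lock geometry. Grip it and start lifting, with force feedback.

```bash
cat >> h.py <<'E'
def Rlean(a): # closing in y-z plane, sg=+1, leaning to -y by a
    c,s=np.cos(YAW),np.sin(YAW);Z=np.array([[c,-s,0],[s,c,0],[0,0,1]])
    y=np.array([0,np.cos(a),np.sin(a)]);z=np.array([0,np.sin(a),-np.cos(a)]);return Z@np.column_stack([np.cross(y,z),y,z])
def er(ph): p=np.radians(ph);return np.array([0,np.cos(p),np.sin(p)])
def et(ph): p=np.radians(ph);return np.array([0,-np.sin(p),np.cos(p)])
E
python3 - <<'E'
from h import *
B=get_calibration("side");W=get_calibration("wrist");s=get_state()
M=np.array(W["world_from_camera"]);R=s["orientation"];o=R.T@(M[:3,3]-s["tool_pos"]);Rc=R.T@M[:3,:3]
R1=Rdown(.025);M1=np.eye(4);M1[:3,:3]=R1@Rc;M1[:3,3]=R1@o+[.60,-.06,.27];W1=dict(W,world_from_camera=M1)
P,e=tri([(W1,np.array([246.9,21.2])),(B,np.array([319.2,203.8]))]);L=w2c(P);print("shut peg",L,e,np.degrees(np.arctan2(L[2]-.0656,L[1]+.005)))
g=np.array([-.175,.0568,.1115])
for q,a in((g,0),([-.175,-.08,.07],.52)): print(np.round(solve_ik(c2w(np.array(q)),Rlean(a)),0))
reach(c2w(g+[0,0,.09]),Rlean(0))
line_to(c2w(g),feed=.12)
f0=get_state()["force"];np.save("f1.npy",f0)
set_gripper(0,45)
s=get_state();f=w2cv(s["force"]-f0);G=w2c(s["tool_pos"]);print("grip",s["opening"],f,G,s["clock"])
G=G-[0,0,0]; G[1]+=f[1]/4700
ph=np.degrees(np.arccos((G[1]+.005)/.0765));C=G-.0765*er(ph);print("phi",ph,C)
for k in range(4):
    ph+=3.5;line_to(c2w(C+.0765*er(ph)),feed=.04)
    s=get_state();f=w2cv(s["force"]-f0);print(round(ph,1),np.round(f,1),"t",round(f@et(ph),1),"r",round(f@er(ph),1),round(s["clock"],2),s["opening"])
    if np.linalg.norm(f)>25: break
    C=C+.6*(f@er(ph))/4700*er(ph)
np.save("C.npy",np.append(C,ph));print(C)
E
```

```text
shut peg [-0.17624778 -0.07347116  0.09126709] 0.2901659977736699 159.45099062287062
[  28.   15.  -32.    0.  -43. -115.]
[-10.  26. -16. -34. -60. -57.]
grip 0.1215093474972846 [-0.11554585 -3.48797959  1.14309873] [-0.1748685   0.05663456  0.11164688] 40.7917
phi 37.25212677363721 [-0.1748685  -0.005       0.06533963]
40.8 [-1.3  3.9 -2.6] t -4.5 r 1.2 41.08 0.11736225150965349
44.3 [-2.8  4.9  0.1] t -3.4 r 3.5 41.34 0.12005751140721196
47.8 [-3.2  4.9  0.1] t -3.6 r 3.4 41.61 0.12206188928297183
51.3 [-2.6  4.2  1.4] t -2.4 r 3.7 41.88 0.11492828859897665
[-0.1748685  -0.00397257  0.06644495]
```

```bash
cat > fold.py <<'E'
from h import *
import sys
def fold(end,step,feed,stop_t=None):
    f0=np.load("f1.npy");*C,ph=np.load("C.npy");C=np.array(C)
    while ph<end:
        ph+=step;a=np.radians(np.clip((ph-75)/2,0,30))
        line_to(c2w(C+.0765*er(ph)),feed=feed,frame=Rlean(a))
        s=get_state();f=w2cv(s["force"]-f0);t,r=f@et(ph),f@er(ph)
        L=w2c(s["tool_pos"])-C;pa=np.degrees(np.arctan2(L[2],L[1]))
        print(round(ph,1),round(pa,1),np.round(f,1),"t",round(t,1),"r",round(r,1),round(s["clock"],2),round(s["opening"],3),flush=True)
        C=C+.6*np.clip(r,-12,12)/4700*er(ph);np.save("C.npy",np.append(C,ph))
        if np.linalg.norm(f)>28 or (stop_t is not None and t<stop_t): print("STOP");break
    print(C)
E
python3 - <<'E'
from fold import *
fold(128,4,.05)
E
```

```text
55.3 54.8 [-2.5  5.4  1.3] t -3.8 r 4.1 42.13 0.122
59.3 58.9 [-3.5  5.1  3.7] t -2.5 r 5.8 42.39 0.116
63.3 62.9 [-2.7  5.4  4.1] t -3.0 r 6.1 42.65 0.123
67.3 67.0 [-2.8  5.4  3.9] t -3.5 r 5.7 42.91 0.126
71.3 71.0 [-2.9  5.3  4.6] t -3.6 r 6.1 43.17 0.126
75.3 75.2 [-2.8  3.4  5.7] t -1.8 r 6.4 43.42 0.124
79.3 79.5 [-1.9  2.   3.6] t -1.3 r 3.9 43.68 0.123
83.3 83.5 [-0.6  1.3  2.8] t -0.9 r 2.9 43.94 0.116
87.3 87.5 [-0.5  1.2  2.4] t -1.1 r 2.4 44.2 0.123
91.3 91.5 [-0.4 -0.4  2.8] t 0.3 r 2.8 44.46 0.118
95.3 95.6 [0.3 0.2 2.3] t -0.4 r 2.3 44.72 0.121
99.3 99.6 [ 1.2 -1.9 -0.3] t 1.9 r 0.0 44.98 0.126
103.3 103.6 [ 0.6 -2.8 -0.3] t 2.8 r 0.3 45.23 0.118
107.3 107.6 [ 0.6 -3.2  1.8] t 2.5 r 2.6 45.49 0.123
111.3 111.6 [ 0.3 -3.9  1. ] t 3.3 r 2.4 45.75 0.124
115.3 115.6 [ 0.1 -3.6  0.8] t 2.9 r 2.3 46.01 0.127
119.3 119.7 [ 0.3 -4.2 -0.4] t 3.8 r 1.7 46.27 0.119
123.3 123.7 [ 0.1 -5.5 -0.9] t 5.1 r 2.2 46.52 0.12
127.3 127.8 [ 0.8 -5.8 -1.2] t 5.3 r 2.5 46.78 0.125
131.3 132.0 [-1.5 -6.7 -1.1] t 5.8 r 3.6 47.04 0.124
[-0.1748685  -0.00319983  0.07415997]
```

Run:
```python
from fold import *
fold(150,3,.04,0)
fold(185,1.5,.02,0)
```

```text
134.3 135.2 [ 0.6 -6.9 -1.6] t 6.1 r 3.7 47.29 0.122
137.3 138.1 [ 0.2 -6.  -4. ] t 7.0 r 1.7 47.54 0.123
140.3 141.3 [ 0.9 -5.7 -4.8] t 7.4 r 1.3 47.79 0.121
143.3 144.3 [ 1.2 -6.4 -3.6] t 6.8 r 3.0 48.04 0.122
146.3 147.5 [ 0.  -5.8 -6.3] t 8.5 r 1.3 48.29 0.122
149.3 150.6 [ 1.3 -4.9 -8.3] t 9.6 r -0.0 48.54 0.122
152.3 153.6 [ 1.7 -6.  -7.4] t 9.4 r 1.8 48.79 0.124
[-0.1748685  -0.00445976  0.07517562]
153.8 155.0 [  1.9  -6.6 -10.4] t 12.2 r 1.3 49.04 0.124
155.3 156.7 [  2.8  -6.7 -11.8] t 13.5 r 1.1 49.29 0.122
156.8 158.6 [  4.1  -6.8 -15.9] t 17.2 r -0.0 49.54 0.116
158.3 159.2 [ 2.6 -6.1 -9.4] t 11.0 r 2.2 49.79 0.12
159.8 159.8 [ 1.9 -2.6 -5.3] t 5.8 r 0.6 50.04 0.125
161.3 160.4 [ 1.4 -0.2  2.3] t -2.1 r 0.9 50.29 0.122
STOP
[-0.1748685  -0.0051772   0.07547509]
```

Run:
```python
from h import *
set_gripper(.45)
s=get_state();R=s["orientation"]
line_to(s["tool_pos"]-.08*R[:,2],feed=.12)
p=get_state()["tool_pos"];line_to(p+[0,0,.15],feed=.2)
reach([.30,-.40,.30],Rdown(.4))
a=read_camera("scene");b=read_camera("side")
for n,u in (("stay_peg","scene"),("stay_peg","side"),("lid_bar","scene"),("lid_bar","side")): print(n,u,spots(n,u))
m=np.vstack([cv2.resize(a[130:320,100:360],(800,585))]);cv2.imwrite("pics/end.png",m[:,:,::-1])
print(get_state()["clock"])
```

```text
stay_peg scene [(0.56, array([214. , 178.1])), (0.46, array([166. , 301.9]))]
stay_peg side [(0.76, array([319.5, 200.7]))]
lid_bar scene [(0.81, array([236.4, 218.3]))]
lid_bar side [(0.75, array([279.5, 167.8]))]
54.3667
```

View pics/end.png

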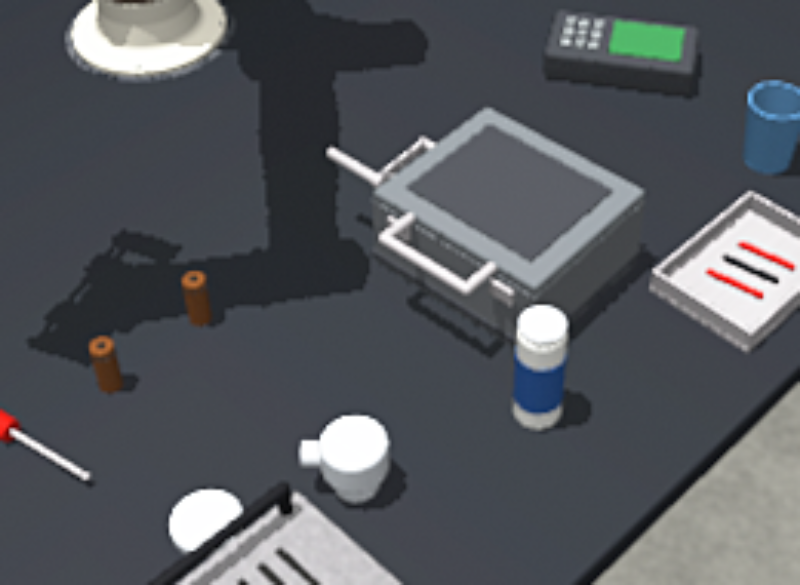

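The lid is shut (bar at about (430,270), peg at about (355,165) in the crop), everything else stands where it was, and the arm is clear. I hand in the job.

```bash
python3 -c "
from rig import *
print(close_job())"
```

```text
the job is handed in; nothing more can be done
None
```

The job is handed in, at about 54 s of the 72 s allowed: the insert is in the empty bay, the stay is folded, the lid is shut, and the last picture shows the other things where they were.

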